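# Take the red tape roll off its spindle

### The job

Slide the red roll of freezer tape straight up off its spindle and set it down gently, lying flat, wholly on the blue chopping board. Do not drop it, and leave the green and the white roll on their spindles.

Things in the scene. Friction and masses are not known exactly. Their poses are not given: they have to be found in the camera images.
- roll_red: Red roll of freezer tape, a rigid wound ring on a cardboard core: outer diameter 56 mm, hole 26 mm, 38 mm high, about 70 g. Origin: centre of its underside; z up along its axis. It lies flat, threaded on one (any) of the three upright steel spindles of a fixed tape stand; each spindle is 16 mm thick (5 mm of play all round).
- roll_green: Green roll, same size and origin, on another spindle; stays there. The stand: a pale wooden base, 90 x 290 mm, its top 12 mm above the worktop; spindles in a row, 95 mm apart, their tips 67 mm above the worktop (17 mm above the rolls' top faces). Neighbouring rolls leave gaps of 39 mm; across the row both sides are open.
- roll_white: White roll, same size and origin, on the remaining spindle of the stand; stays there.
- board: The blue plastic chopping board lying loose on the worktop, 240 mm (its x) by 340 mm (its y), 10 mm thick. Origin at the centre of its underside, z up. It lies beside the stand, on its left or right, with its long side leading roughly away from the robot. It is empty; a grip slot lies near one short end.

How it is judged:
On the way:
1. the red roll is lifted clear above its spindle (height (world z) of roll_red above 0.07 m), for 0.1 s.
At the end, for the whole second after the job is handed in: The red roll rests flat (within about 8 degrees, either face up) on the board, its whole 56 mm width within the board's edges (3 mm of overhang forgiven), at rest; the green and white rolls are on their spindles, within 20 mm of where they were (x of roll_red in the frame of board between -0.095 and 0.095 m and y of roll_red in the frame of board between -0.145 and 0.145 m and angle between the z axis of roll_red and the z axis of board, either way round below 0.15 rad and contact force between roll_red and board above 0.1 N and linear speed of roll_red below 0.02 m/s and distance of each of roll_green, roll_white from where it was at the start of the episode below 0.02 m); the robot touches nothing.
It fails at once if the red roll is dropped or thrown: it moves faster than 0.7 m/s (a fall of about 25 mm) while no finger touches it (contact force between the fingers and roll_red below 0.01 N and linear speed of roll_red above 0.7 m/s).
It fails at once if the green or the white roll is lifted or pulled from its place by more than 30 mm (distance of any of roll_green, roll_white from where it was at the start of the episode above 0.03 m).
It also fails if it takes over 35 s, if anything falls off the work surface, if the arm or the gripper's body presses on something with over 40 N, if the wrist force passes 120 N, or if a joint passes its speed limit or range.

### The arm

A 6-joint arm with a two-finger parallel gripper is mounted at the origin on a cart in front of the work surface, level with it; the furniture and walls round the work are solid. World frame = base frame: x ahead of the robot, y to its left, z up, the work surface at z = 0. Lengths are in m, angles in rad, forces in N, time in s.
With the tool pointing down it reaches from about 0.35 to 0.775 m from the base axis. Payload 5.5 kg.
Tool frame: the origin (TCP) lies at the very end of the fingers, on their centre line; the grasp point (between the pads) lies 19 mm behind it; z points along the fingers, y is the line along which they close (so a half turn about z gives the same grasp; the last joint's range is limited). The gripper opens to 85 mm and grips with 20 to 120 N. Pads are 22 mm wide; open, the fingers measure 114 mm over their backs; the gripper's body (76 mm by 85 mm) begins 54 mm behind the grasp point. The pads swing forward as they close: fully open they stand 13 mm farther back than shut.
Start: joints at [-1.419, 0.313, 0.046, 1.304, 0, 1.431], TCP at [0.165, -0.551, 0.231] pointing down, gripper open.
Joint ranges: [-2.76, 2.76], [-0.86, 1.69], [-1.03, 1.26], [-2.2, 2.34], [-1.47, 1.5], [-3.14, 3.14]. Speed limits (rad/s): [2.57, 2.57, 3.14, 3.14, 3.14, 3.14].

### API

Orientations are given as a unit quaternion [w, x, y, z].
In Python, from workcell import env, read_camera, get_calibration gives the robot as it stands.
- The arm moves only by the tool jog_arm, never from a script. Its argument "motion" is one flat list of numbers, 7 for each row, row after row: the shift along the tool's x, y, z as a fraction of full scale, then the turn, a rotation vector about the tool's x, y, z as a fraction of full scale, then the opening, from 0 (shut) to 1 (fully open). In form: [x, y, z, wx, wy, wz, grip, x, y, z, wx, wy, wz, grip, ...]. A call has 1 to 12 rows; each row is the pose to reach, as a shift and turn from the pose commanded when the call began, along the tool's axes at that moment; what a row does not reach only later rows make up. Full scale, the value 1, is 0.2 m for a shift and 90 degrees for a turn. A row lasts 1/8 s, in which the tool goes at most 62.5 mm and 10.7 degrees, less where a joint would pass 70% of its speed; a pose out of reach is approached as far as the arm can. A call with a number of a shift or a turn outside -1 to 1 is refused whole. A call with a gripper value outside its range is refused whole. The fingers move at their own pace and stop on an object; "newtons" is the grip in N (left out, the last holds). Time passes only in rows, so rows that repeat a pose let the fingers close. It gives the time, the measured TCP pose, the force, the opening and the grip force at its end, in the units of the state.
- env.get_state(): the state, without advancing time (a new reading comes with each control period).
- read_camera(name): name is "scene" or "top" or "wrist"; returns the picture (480x640x3 uint8, red, green, blue); there is no depth.
- get_calibration(name): a dict with "fx", "fy", "cx", "cy" (pixels), "dist" ([k1, k2, p1, p2, k3] as OpenCV has them; the pictures are not rectified), "world_from_camera" (4x4, takes a point from camera to world coordinates). Camera axes: x right, y down, z forward; pixel columns grow to the right and rows downward; lengths in m; the calibration is good to about 2 mm. A picture is of the moment at which its call begins: read the wrist's pose just before it. get_calibration takes no time and is no camera call; for the wrist camera it gives the pose at the moment of the call.
- env.hand_in(): hands the job in; it is judged then, once.
The state is a dict: "clock": time; "joint_pos": joint angles; "qvel": joint speeds; "tau": joint torques, N m; "tcp_pos": TCP position; "orientation": TCP orientation; "wrist_force": force on the tool from outside, world axes, zero at the start; "ft_torque": the same for the moment, N m; "finger_gap": finger opening in m; "grip_force": force on a finger pad.
Only numpy, scipy, OpenCV 4.12 (cv2) and the standard library are available. Lean on these libraries where they do the work, as an engineer would, in place of code of your own. Each camera call takes 0.05 s, during which the arm holds its last target. There are 200 camera calls.

## Working session

There is one attempt and no reset: what is moved stays moved. The work goes in short steps, Python scripts to look and compute and a tool call to move; the robot and the scene stay as the last step left them, time stands still between calls to the robot, and variables do not carry over. Pictures are saved under pics/ and viewed, at most 10 in all, crops included, and the job is handed in when it is done.

Besides the shell and the picture viewer there is one more tool, called after ">>>" by a JSON object that holds its "op" and its "data", one argument or row to a line. jog_arm: Moves the arm, as the interface text tells. Shift numbers are shares of 0.2 m and turn numbers shares of 90 degrees, none past 1 either way. Its arguments: {"type":"object","properties":{"motion":{"type":"array","items":{"type":"number"}},"newtons":{"type":"number"}},"required":["motion"]}

```bash
mkdir -p pics
python3 - <<'E'
from workcell import env, read_camera, get_calibration
import cv2,numpy as np
ims=[read_camera(n) for n in("top","scene")]
for n,i in zip(("top","scene"),ims): cv2.imwrite(f"pics/{n}0.png",i[:,:,::-1])
c=get_calibration("top");print(c)
s=env.get_state();print(s["clock"],s["tcp_pos"],s["orientation"],s["finger_gap"])
E
```

```text
{'fx': 547.7614479918088, 'fy': 547.7614479918088, 'cx': 304.7416099494516, 'cy': 244.57176829216897, 'dist': array([0.05348009, 0.        , 0.        , 0.        , 0.        ]), 'world_from_camera': array([[-7.81215325e-03, -9.98416190e-01,  5.57142823e-02,
         4.81704019e-01],
       [-9.99969481e-01,  7.79549896e-03, -5.16249264e-04,
        -1.39254720e-02],
       [ 8.11109937e-05, -5.57166150e-02, -9.98446620e-01,
         9.79988478e-01],
       [ 0.00000000e+00,  0.00000000e+00,  0.00000000e+00,
         1.00000000e+00]])}
0.1 [ 0.16532652 -0.55024556  0.23048212] [-8.23341940e-04  9.89377220e-01  1.45368629e-01  8.84321360e-06] 0.08538915592411235
```

View pics/top0.png

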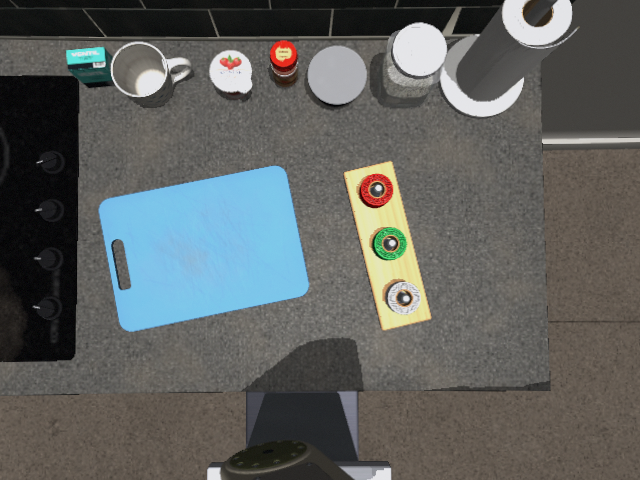

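The top view shows the blue board on the left (px 100–308, 165–330). The stand is on the right, with red at (377,190), green at (390,243) and white at (404,297), so red is the far roll. I'll measure these next.

```bash
cat > h.py <<'E'
import cv2,numpy as np
from workcell import env, read_camera, get_calibration
from scipy.spatial.transform import Rotation as R
def ray(c,px,z):
    K=np.array([[c["fx"],0,c["cx"]],[0,c["fy"],c["cy"]],[0,0,1]])
    p=cv2.undistortPoints(np.float32(px).reshape(-1,1,2),K,np.float32(c["dist"])).reshape(-1,2)
    T=c["world_from_camera"]; d=np.c_[p,np.ones(len(p))]@T[:3,:3].T; o=T[:3,3]
    return o+d*((z-o[2])/d[:,2])[:,None]
def mask(im,col):
    h=cv2.cvtColor(im,cv2.COLOR_RGB2HSV)
    if col=="red": return cv2.inRange(h,(0,130,50),(8,255,255))|cv2.inRange(h,(172,130,50),(180,255,255))
    lo,hi={"green":((45,120,30),(80,255,255)),"blue":((95,80,90),(115,255,255))}[col]
    return cv2.inRange(h,lo,hi)
def big(m,roi=None):
    if roi:
        k=np.zeros_like(m);a,b,c,d=roi;k[b:d,a:c]=m[b:d,a:c];m=k
    cs,_=cv2.findContours(m,cv2.RETR_EXTERNAL,cv2.CHAIN_APPROX_NONE)
    return max(cs,key=cv2.contourArea).reshape(-1,2)
E
python3 - <<'E'
from h import *
im=read_camera("top");c=get_calibration("top")
for col in("red","green"):
    q=big(mask(im,col),(330,150,450,340));w=ray(c,q,0.05)
    print(col,cv2.minEnclosingCircle(w[:,:2].astype(np.float32)),ray(c,[cv2.minEnclosingCircle(q)[0]],0.04))
b=ray(c,big(mask(im,"blue")),0.01)
print(cv2.minAreaRect(b[:,:2].astype(np.float32)))
print("stand corners",ray(c,[(345,171),(392,162),(431,320),(384,329)],0.012)[:,:2])
print("tip",ray(c,[(377,188.5),(391,243.5),(405,297.5)],0.067)[:,:2])
E
```

```text
red ((0.6253384351730347, -0.13642090559005737), 0.030069982632994652) [[ 0.6269857  -0.13758137  0.04      ]]
green ((0.5342519283294678, -0.1576734185218811), 0.028736943379044533) [[ 0.53457688 -0.159346    0.04      ]]
((0.532724916934967, 0.16451764106750488), (0.24027158319950104, 0.3400178849697113), 11.065656661987305)
stand corners [[ 0.666394   -0.0871514 ]
 [ 0.6817378  -0.17092317]
 [ 0.4018072  -0.23431508]
 [ 0.3865998  -0.15202437]]
tip [[ 0.62584921 -0.13626751]
 [ 0.53331648 -0.15823038]
 [ 0.44353451 -0.17980144]]
```

View pics/scene0.png

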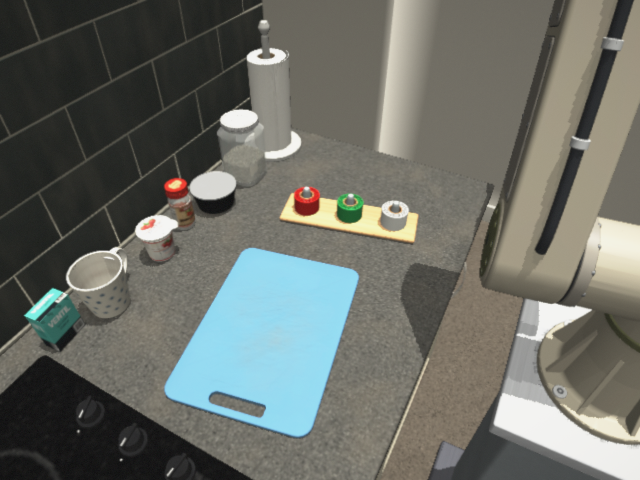

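The scene view agrees: red is at the far end of the stand and the board is empty, with its slot at the left end. Going above red at about (0.625, -0.136).

>>> {"op": "jog_arm", "data": {
  "motion": [0.3,-0.14,0,0,0,0,1,0.6,-0.28,0,0,0,0,1,0.93,-0.44,0,0,0,0,1,0.93,-0.44,0,0,0,0,1]
}}

```text
clock: 0.65
tcp_pos: [0.3201, -0.4103, 0.2313]
orientation: [-0.0, 0.989, 0.147, 0.0]
wrist_force: [-0.0, 0.3, -0.7]
finger_gap: 0.0855
grip_force: 0.0
```

>>> {"op": "jog_arm", "data": {
  "motion": [0.3,-0.14,0,0,0,0,1,0.6,-0.28,0,0,0,0,1,0.93,-0.44,0,0,0,0,1,0.93,-0.44,0,0,0,0,1]
}}

```text
clock: 1.15
tcp_pos: [0.4728, -0.2733, 0.231]
orientation: [-0.0, 0.989, 0.147, -0.0]
wrist_force: [-0.4, -0.3, -0.5]
finger_gap: 0.0855
grip_force: 0.0
```

>>> {"op": "jog_arm", "data": {
  "motion": [0.3,-0.14,0,0,0,0.037,1,0.6,-0.28,0,0,0,0.037,1,0.93,-0.44,0,0,0,0.037,1,0.93,-0.44,0,0,0,0.037,1,0.93,-0.44,0,0,0,0.037,1,0.93,-0.44,0,0,0,0.037,1]
}}

```text
clock: 1.9
tcp_pos: [0.6227, -0.139, 0.2312]
orientation: [0.0, 0.993, 0.116, -0.001]
wrist_force: [-0.0, -0.1, -0.3]
finger_gap: 0.0855
grip_force: 0.0
```

```bash
cat > look.py <<'E'
from h import *
import sys
s=env.get_state();c=get_calibration("wrist");im=read_camera("wrist")
cv2.imwrite(f"pics/{sys.argv[1]}.png",im[:,:,::-1])
r=R.from_quat(np.roll(s["orientation"],-1)).as_matrix()
print(s["clock"],s["tcp_pos"],s["wrist_force"],s["finger_gap"],s["grip_force"],"\n",r.round(3))
for col in("red","green"):
    try:
        q=big(mask(im,col));e=cv2.minEnclosingCircle(q);w=ray(c,q,0.05)
        print(col,e,cv2.minEnclosingCircle(w[:,:2].astype(np.float32)))
    except ValueError: print(col,"none")
E
python3 look.py w1
```

```text
1.9 [ 0.62273229 -0.13904174  0.23117408] [-0.00054534 -0.1221589  -0.34447906] 0.08548962169414417 0.0 
 [[ 0.973  0.23  -0.001]
 [ 0.23  -0.973 -0.   ]
 [-0.001  0.    -1.   ]]
red ((313.4844970703125, 196.1551513671875), 36.43229675292969) ((0.6289982795715332, -0.13676616549491882), 0.02928582765161991)
green ((311.7140197753906, 301.36578369140625), 34.82198715209961) ((0.5384735465049744, -0.15485723316669464), 0.032170843333005905)
```

View pics/w1.png

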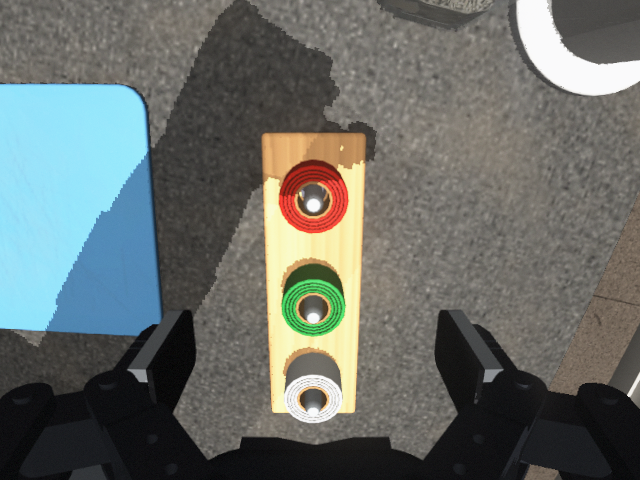

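Seen from the wrist, red is at (313,196) and the row runs vertically in the picture, so the closing line lies squarely across it. Descending, then closing.

>>> {"op": "jog_arm", "data": {
  "motion": [0.02,-0.007,0.15,0,0,0,1,0.02,-0.007,0.35,0,0,0,1,0.02,-0.007,0.5,0,0,0,1,0.02,-0.007,0.65,0,0,0,1,0.02,-0.007,0.65,0,0,0,1]
}}

```text
clock: 2.58
tcp_pos: [0.6245, -0.1359, 0.0992]
orientation: [-0.001, 0.993, 0.115, -0.002]
wrist_force: [-1.3, 0.5, -0.1]
finger_gap: 0.0856
grip_force: 0.0
```

>>> {"op": "jog_arm", "data": {
  "motion": [0,0,0.1,0,0,0,1,0,0,0.2,0,0,0,1,0,0,0.3,0,0,0,1,0,0,0.36,0,0,0,1,0,0,0.4,0,0,0,1,0,0,0.4,0,0,0,1]
}}

```text
clock: 3.32
tcp_pos: [0.6274, -0.1353, 0.0215]
orientation: [0.0, 0.993, 0.116, -0.0]
wrist_force: [-0.4, -0.0, -0.1]
finger_gap: 0.0855
grip_force: 0.0
```

>>> {"op": "jog_arm", "data": {
  "motion": [0,0,0,0,0,0,0.7,0,0,0,0,0,0,0.6,0,0,0,0,0,0,0.5,0,0,0,0,0,0,0.5,0,0,0,0,0,0,0.5,0,0,0,0,0,0,0.5],
  "newtons": 30
}}

```text
clock: 4.08
tcp_pos: [0.6282, -0.1353, 0.0224]
orientation: [0.0, 0.993, 0.117, 0.001]
wrist_force: [-0.2, -0.4, 5.3]
finger_gap: 0.0547
grip_force: 32.3
```

```bash
python3 look.py w2
```

```text
4.075 [ 0.62818414 -0.13529173  0.02237811] [-0.15427541 -0.3800109   5.25690548] 0.05466419034640664 32.285422682762146 
 [[ 0.973  0.232  0.002]
 [ 0.232 -0.973 -0.001]
 [ 0.002  0.001 -1.   ]]
red ((314.9368591308594, 335.930419921875), 92.19182586669922) ((0.6325599551200867, -0.13410033285617828), 0.03294902667403221)
green ((313.5, 442.0), 8.500100135803223) ((0.594391942024231, -0.14311285316944122), 0.0030336505733430386)
```

View pics/w2.png

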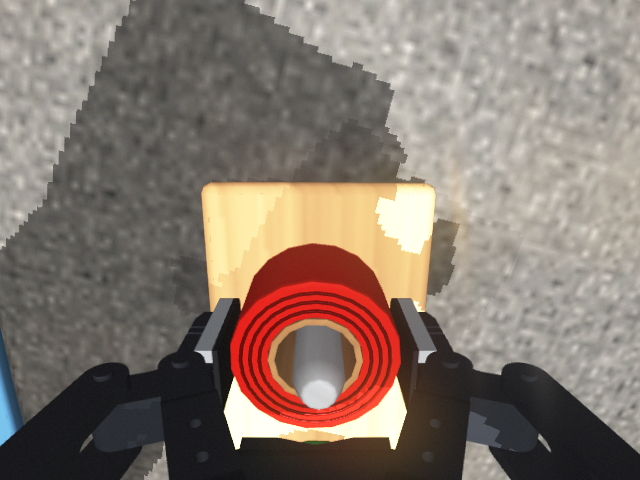

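The red roll is gripped (gap 54.7 mm, 32 N) and the spindle stands clear inside the hole. Lifting straight up.

>>> {"op": "jog_arm", "data": {
  "motion": [0,0,-0.05,0,0,0,0.5,0,0,-0.12,0,0,0,0.5,0,0,-0.2,0,0,0,0.5,0,0,-0.28,0,0,0,0.5,0,0,-0.36,0,0,0,0.5,0,0,-0.44,0,0,0,0.5,0,0,-0.52,0,0,0,0.5,0,0,-0.6,0,0,0,0.5,0,0,-0.65,0,0,0,0.5,0,0,-0.65,0,0,0,0.5,0,0,-0.65,0,0,0,0.5]
}}

```text
clock: 5.5
tcp_pos: [0.6271, -0.135, 0.1507]
orientation: [-0.0, 0.993, 0.117, -0.0]
wrist_force: [-0.8, 0.5, -1.0]
finger_gap: 0.0548
grip_force: 32.0
```

```bash
python3 look.py w3
python3 - <<'E'
from h import *
im=read_camera("scene");cv2.imwrite("pics/s3.png",im[:,:,::-1])
E
```

```text
5.5 [ 0.62710811 -0.13498865  0.15068208] [-0.78587868  0.51528307 -0.96479219] 0.054766140301165604 32.01750945299864 
 [[ 0.973  0.232 -0.001]
 [ 0.232 -0.973  0.   ]
 [-0.001 -0.    -1.   ]]
red ((314.644775390625, 336.3429870605469), 92.7468490600586) ((0.5541186928749084, -0.1534327119588852), 0.07023472338914871)
green ((315.5, 329.5), 17.507240295410156) ((0.5648725032806396, -0.15046413242816925), 0.011563348583877087)
```

View pics/w3.png

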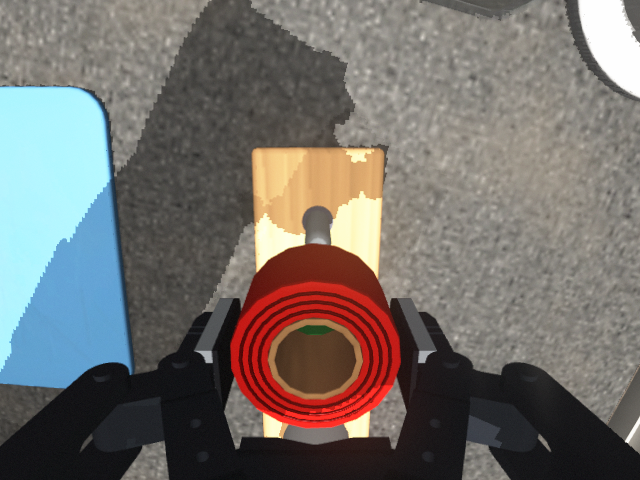

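View pics/s3.png

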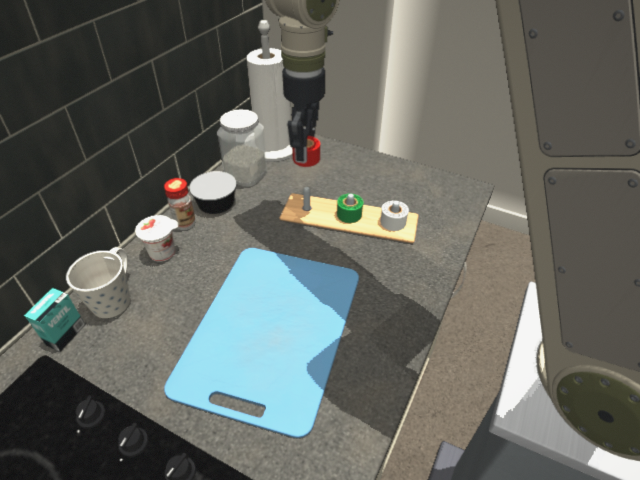

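The wrist view shows the red roll off the empty spindle at (317,220). The scene view shows green (350,207) and white (395,213) still in place. Carrying it over the board.

>>> {"op": "jog_arm", "data": {
  "motion": [-0.01,-0.1,0,0,0,0,0.5,-0.02,-0.25,0,0,0,0,0.5,-0.04,-0.4,0,0,0,0,0.5,-0.06,-0.55,0,0,0,0,0.5,-0.063,-0.62,0,0,0,0,0.5]
}}

```text
clock: 6.22
tcp_pos: [0.5851, -0.0151, 0.1512]
orientation: [-0.0, 0.993, 0.118, -0.0]
wrist_force: [0.8, 0.7, -1.5]
finger_gap: 0.0553
grip_force: 32.0
```

>>> {"op": "jog_arm", "data": {
  "motion": [-0.02,-0.15,0,0,0,0,0.5,-0.03,-0.3,0,0,0,0,0.5,-0.05,-0.45,0,0,0,0,0.5,-0.06,-0.57,0,0,0,0,0.5,-0.063,-0.62,0,0,0,0,0.5,-0.063,-0.62,0,0,0,0,0.5]
}}

```text
clock: 6.98
tcp_pos: [0.5455, 0.1006, 0.1513]
orientation: [0.0, 0.993, 0.117, 0.0]
wrist_force: [0.1, -1.2, -0.5]
finger_gap: 0.0553
grip_force: 32.0
```

>>> {"op": "jog_arm", "data": {
  "motion": [0,0,0.08,0,0,0,0.5,0,0,0.18,0,0,0,0.5,0,0,0.28,0,0,0,0.5,0,0,0.38,0,0,0,0.5,0,0,0.48,0,0,0,0.5,0,0,0.56,0,0,0,0.5,0,0,0.6,0,0,0,0.5,0,0,0.62,0,0,0,0.5,0,0,0.62,0,0,0,0.5,0,0,0.62,0,0,0,0.5]
}}

```text
clock: 8.22
tcp_pos: [0.5461, 0.1004, 0.0279]
orientation: [0.0, 0.993, 0.117, 0.001]
wrist_force: [-0.2, -0.3, -1.0]
finger_gap: 0.055
grip_force: 32.1
```

Contact is expected near TCP z = 0.020, so I'm creeping down.

>>> {"op": "jog_arm", "data": {
  "motion": [0,0,0.01,0,0,0,0.5,0,0,0.02,0,0,0,0.5,0,0,0.025,0,0,0,0.5,0,0,0.03,0,0,0,0.5,0,0,0.03,0,0,0,0.5]
}}

```text
clock: 8.85
tcp_pos: [0.5454, 0.1003, 0.0212]
orientation: [0.0, 0.993, 0.117, -0.0]
wrist_force: [-0.4, -0.5, -0.9]
finger_gap: 0.0548
grip_force: 32.1
```

>>> {"op": "jog_arm", "data": {
  "motion": [0,0,0.003,0,0,0,0.5,0,0,0.006,0,0,0,0.5,0,0,0.006,0,0,0,0.5]
}}

```text
clock: 9.22
tcp_pos: [0.5456, 0.1003, 0.0204]
orientation: [0.0, 0.993, 0.117, 0.0]
wrist_force: [-0.8, 1.2, 2.4]
finger_gap: 0.0549
grip_force: 32.3
```

Force is up by about 3 N, so the roll is on the board. Opening gently, then retreating.

>>> {"op": "jog_arm", "data": {
  "motion": [0,0,0.002,0,0,0,0.66,0,0,0.002,0,0,0,0.72,0,0,0.002,0,0,0,0.85,0,0,0,0,0,0,1,0,0,0,0,0,0,1,0,0,0,0,0,0,1],
  "newtons": 20
}}

```text
clock: 9.98
tcp_pos: [0.5455, 0.1003, 0.02]
orientation: [0.0, 0.993, 0.117, -0.0]
wrist_force: [0.1, 0.5, 0.7]
finger_gap: 0.0853
grip_force: 0.0
```

>>> {"op": "jog_arm", "data": {
  "motion": [0,0,-0.08,0,0,0,1,0,0,-0.2,0,0,0,1,0,0,-0.35,0,0,0,1,0,0,-0.5,0,0,0,1,0,0,-0.65,0,0,0,1,0,0,-0.8,0,0,0,1,0,0,-0.8,0,0,0,1,0,0,-0.8,0,0,0,1]
}}

```text
clock: 10.98
tcp_pos: [0.5453, 0.1003, 0.1802]
orientation: [0.0, 0.993, 0.117, 0.0]
wrist_force: [0.5, 0.3, -0.4]
finger_gap: 0.0857
grip_force: 0.0
```

```bash
python3 look.py w4
python3 - <<'E'
from h import *
im=read_camera("scene");cv2.imwrite("pics/s4.png",im[:,:,::-1])
E
```

```text
10.975 [0.54531012 0.10030899 0.18020619] [ 0.49273876  0.30866478 -0.41228212] 0.08570855442232934 0.0 
 [[ 0.973  0.232  0.   ]
 [ 0.232 -0.973 -0.   ]
 [ 0.     0.    -1.   ]]
red ((314.7075500488281, 218.6132049560547), 42.64750671386719) ((0.5472047924995422, 0.10081146657466888), 0.02979620173573494)
green ((620.2603759765625, 304.11663818359375), 42.26500701904297) ((0.5340849757194519, -0.1371593326330185), 0.039870791137218475)
```

View pics/s4.png

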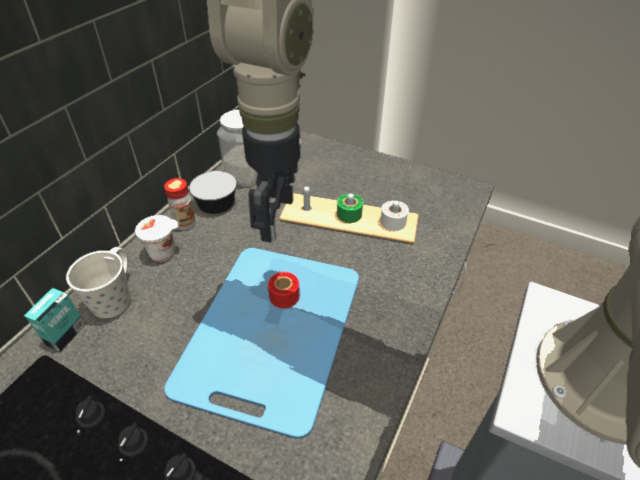

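The red roll lies flat on the board at (284,290), well inside the edges. Green and white are still on their spindles and the gripper is clear.

```bash
python3 -c "
from workcell import env
print(env.hand_in())"
```

```text
the job is handed in; nothing more can be done
None
```

The red roll came straight up off its spindle and now lies flat, well inside the edges of the blue board; green and white are still on their spindles, and I handed the job in at about 11 s (no verdict was returned).

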